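# Clear a broken dish off the hot plate and hold its recessed cutout reset

## Robot

A 6-joint arm with a two-finger parallel gripper is mounted at the origin on the work surface. World frame = base frame: x ahead of the robot, y to its left, z up, the work surface at z = 0. Lengths are in mm, angles in rad, forces in N, time in s.
With the tool pointing down it reaches from about 275 to 1000 mm from the base axis. Payload 8.4 kg.
Tool frame: the origin (TCP) lies between the finger pads; the fingertips stand 8 mm ahead of it and the grasp point (between the pads) lies 11 mm behind it (tcp_to_tips is the distance from the TCP to the fingertips, in mm); z points along the fingers, y is the line along which they close (so a half turn about z gives the same grasp; the last joint's range is limited). The gripper opens to 85 mm and grips with 20 to 120 N. Pads are 22 mm wide; open, the fingers measure 114 mm over their backs; the gripper's body (76 mm by 85 mm) begins 54 mm behind the grasp point. The pads swing forward as they close: fully open they stand 13 mm farther back than shut.
Start: joints at [-1.24, 0.353, 1.633, -0, 1.155, -0.002], TCP at [204.18, -590.71, 239.281] pointing down, gripper open.
Joint ranges: [-2.63, 2.63], [-0.92, 2.1], [0.06, 2.66], [-1.3, 4.44], [0, 2.69], [-3.02, 3.02]. Speed limits (rad/s): [2.22, 2.22, 2.79, 3.14, 3.14, 3.14].

## Interface

Orientations are given as [roll, pitch, yaw] about the fixed x, y, z axes, in that order (R = Rz(yaw) Ry(pitch) Rx(roll)).
In Python, from rig import * gives the robot as it stands.
- The arm moves only by the tool step_arm, never from a script. Its argument "motion" is a list of rows, each an object with "claw": the finger opening in mm, from 0 to 85.4; "delta_pos": the shift along the tool's x, y, z in mm, a list of three; "turn": the turn about the tool's z in rad. In form: [{"claw": claw, "delta_pos": [dx, dy, dz], "turn": turn}, ...]. A call has 1 to 8 rows; each row shifts and turns the commanded pose from where the row before left it, along the tool's axes as they then stand; what a row does not reach is not made up. A row lasts 1/12 s, in which the tool goes at most 41.7 mm and 7.16 degrees, less where a joint would pass 70% of its speed; a pose out of reach is approached as far as the arm can. A call is refused whole if a number of a shift passes 41.7 or a number of a turn 0.125, either way. A call with a gripper value outside its range is refused whole. The fingers move at their own pace and stop on an object; "force" is the grip in N (left out, the last holds). Time passes only in rows, so rows that do not move let the fingers close. It gives the time, the measured TCP pose, the force, the opening and the grip force at its end, in the units of the state.
- sense(): the state, without advancing time (a new reading comes with each control period).
- grab_frame(name): name is "side" or "top" or "wrist"; returns a dict with "img" (420x560x3 uint8, red, green, blue), "vertical_fov" (degrees; the focal length in pixels is half the picture's height over the tangent of half this angle, whatever the lens; pixels are square), "cx", "cy" (the principal point, pixels), "R" (3x3) and "t" (3): a world point X has camera coordinates R X + t. Camera axes: x right, y down, z forward; pixel columns grow to the right and rows downward; lengths in mm; the calibration is good to about 2 mm. A picture is of the moment at which its call begins. There is no depth.
- sign_off(): hands the job in; it is judged then, once.
The state is a dict: "clock": time; "qpos": joint angles; "qvel": joint speeds; "joint_efforts": joint torques, N m; "eef_pos": TCP position; "tcp_rot": TCP orientation; "contact_force": force on the tool from outside, world axes, zero at the start; "wrist_torque": the same for the moment, N m; "opening": opening from 0.0 (shut) to 1.0 (fully open); "grasp_force": force on a finger pad.
Only numpy, scipy, OpenCV 4.12 (cv2) and the standard library are available. Lean on these libraries where they do the work, as an engineer would, in place of code of your own. Each camera call takes 0.05 s, during which the arm holds its last target. There are 200 camera calls.

## Task

A porcelain dish broke on the cold hot plate and its safety cutout has tripped: take the blue scraper and sweep all four white shards off the black plate into the metal tray beside it, keeping the fingers off the sharp shards, then put the scraper back down on the bench, clear of the equipment. Then take the orange stylus out of its stand, reach its steel rod through the red-ringed hole in the hot plate's control strip and gently press the recessed red reset button fully down. Finish holding it down with the stylus still in the gripper, and leave the other things on the bench where they are.

Things in the scene. Friction and masses are not known exactly. Their poses are not given: they have to be found in the camera images.
- hotplate: Fixed white laboratory hot plate, 260 (its x) by 200 (its y, at the plate) by 75 mm high, switched off and cold. Origin: on the bench under its middle; z up; its -x side is the front with a grey flat control strip (65 mm deep, 180 mm wide, top 58 mm above the bench). On the strip: the red-ringed reset hole near the +y end, a display, and a black knob (32 mm across, 14 mm high, 110 mm from the hole) near the -y end. The heating plate stands behind the strip, 17 mm higher.
- plate_mid (a point): Centre of the top face of the hot plate's black square heating plate: flat, 190 mm along the hot plate's x and 200 mm along its y, no rim, top 75 mm above the bench. Same axes as the hot plate. The tray lies off its -y edge. The shards start within 40 mm of this point along x and 65 mm along y.
- reset_hole (a point): Centre of the mouth of the round reset hole (13 mm across, straight down, 58 mm above the bench) in the control strip, ringed in red. The red reset button, 10 mm across, lies at its bottom, 14 mm below the mouth when not pressed. Same axes as the hot plate, z up.
- reset (a joint): Travel of the reset button: 0 out, 0.006 m fully down at a hard stop. A spring pushes it back: about 1.8 N starts it, 5.4 N takes it fully down; it does not latch.
- tray: Fixed open metal tray, 250 (x) by 160 (y) by 40 mm high, walls and floor 3 mm, on the bench along the hot plate's -y side, its +y wall just under the overhanging plate edge, so that what is pushed over that edge falls in. Origin: under its middle, axes as the hot plate's.
- shard1_mid (a point): Middle of a glazed white porcelain shard, flat, some 30 by 22 by 9 mm at most, 11 g, loose on the heating plate (this point 4.5 mm above what it lies on).
- shard2_mid (a point): Middle of the second white shard, some 28 by 22 by 9 mm at most, otherwise alike.
- shard3_mid (a point): Middle of the third white shard, some 30 by 20 by 9 mm at most, otherwise alike.
- shard4_mid (a point): Middle of the fourth white shard, some 28 by 22 by 9 mm at most, otherwise alike.
- scraper_mid (a point): Middle of the blue scraper block, which stands upright on the bench: 120 mm long (x), 62 mm high, 180 g; the foot, the lowest 16 mm, is 28 mm thick (y) with steel edges along both long sides, above it the straight ribbed grip is 112 mm long and 20 mm thick. The point lies 31 mm above its underside; z up. Sweep with a long side.
- stylus_handle (a point): Middle of the stylus's upright orange handle: round, 14 mm in diameter, 86 mm long, so the top is 43 mm above and the shoulder 43 mm below this point. A straight steel rod, 5 mm in diameter and 58 mm long, goes on down from the shoulder; the tip is 101 mm below this point. It stands with its shoulder on top of the stand and its rod down in a hole. 35 g. z points up, from the tip to the handle.
- stylus_tip (a point): Tip of the stylus's steel rod, at first down in the stand.
- stand: Fixed aluminium instrument block, 60 (x) by 110 (y) by 62 mm high, with holes (8 mm across, 62 mm deep) in a row along its y; the stylus stands in the one 25 mm to -y of the middle; a short steel needle holder, 26 mm tall, is fixed in the one at 38 mm to +y. Origin: under its middle, z up.
- dishes: Bystander: a pile of three clear dishes, 92 mm across and 45 mm high. Origin: centre of its underside.
- forceps: Bystander: steel forceps lying on the bench, 140 mm long (x). Origin: on the bench near the middle.
- beaker: Bystander: empty glass beaker, 68 mm across and 90 mm high. Origin: centre of its underside.
- jar: Bystander: jar with a green cap, 48 mm across and 62 mm high. Origin: centre of its underside.
- bottle: Bystander: white bottle with a blue cap, 68 mm across and 170 mm high. Origin: centre of its underside.
Not all that is in view belongs to the job. There is more than one size of the part that bears scraper_mid; the job needs the larger. What is shaped like the stand but brown is not meant.

How it is judged:
By the outcome, as a careful person would: the job done as asked, in the order asked, and still so for the second after the job is handed in, while the arm keeps its last pose, push and grip.
It also fails if it takes over 67 s, if anything falls off the work surface, if the arm or the gripper's body presses on something with over 40 N, if the wrist force passes 120 N, or if a joint passes its speed limit or range.

## Working session

There is one attempt and no reset: what is moved stays moved. The work goes in short steps, Python scripts to look and compute and a tool call to move; the robot and the scene stay as the last step left them, time stands still between calls to the robot, and variables do not carry over. Pictures are saved under pics/ and viewed, at most 10 in all, crops included, and the job is handed in when it is done.

Besides the shell and the picture viewer there is one more tool, called after "Request:" as name(argument=value, ...), one argument or row to a line, values as JSON. step_arm: Moves the arm, as the interface text tells. Its arguments: {"type":"object","properties":{"motion":{"type":"array","items":{"type":"object","properties":{"claw":{"type":"number"},"delta_pos":{"type":"array","items":{"type":"number"}},"turn":{"type":"number"}}}},"force":{"type":"number"}},"required":["motion"]}

```bash
mkdir -p pics; ls
python3 - <<'E'
from rig import *
import cv2, numpy as np
s=sense();print(s)
for n in("top","side"):
    f=grab_frame(n);cv2.imwrite(f"pics/{n}0.png",f["img"][:,:,::-1]);np.savez(f"{n}0.npz",**f)
    print(n,f["vertical_fov"],f["cx"],f["cy"],np.round(f["R"],3).tolist(),f["t"])
E
```

```text
pics
{'clock': 0.0, 'qpos': array([-1.24037941e+00,  3.53651202e-01,  1.63412448e+00, -1.38386789e-06,
        1.15518224e+00, -2.42095863e-03]), 'qvel': array([-0.00087225, -0.00140365,  0.00052131,  0.00029031,  0.00187297,
       -0.00214716]), 'joint_efforts': array([ 4.86019417e-03, -6.05248260e+01, -3.42071700e+01,  3.44057344e-04,
        9.53907816e-03,  5.95642618e-06]), 'eef_pos': array([ 204.04409414, -590.27467194,  238.56388732]), 'tcp_rot': array([-3.14022738e+00, -2.03997734e-06,  3.32838436e-01]), 'contact_force': array([ 0.43383875, -0.31833519,  0.04068111]), 'wrist_torque': array([ 0.01605718, -0.01619868, -0.03027438]), 'grasp_force': 0.0, 'opening': 0.9970817511626208}
top 51.59863834478853 283.09230239929826 205.37384800409848 [[-0.027, -0.999, 0.02], [-0.984, 0.023, -0.178], [0.178, -0.024, -0.984]] [  -9.18708463  553.38526153 1392.979734  ]
side 48.18496329557083 275.1970013873081 223.20007948417512 [[-0.767, -0.642, 0.009], [-0.355, 0.412, -0.839], [0.535, -0.647, -0.544]] [ 413.33071194  262.39167722 1039.05862591]
```

View pics/top0.png

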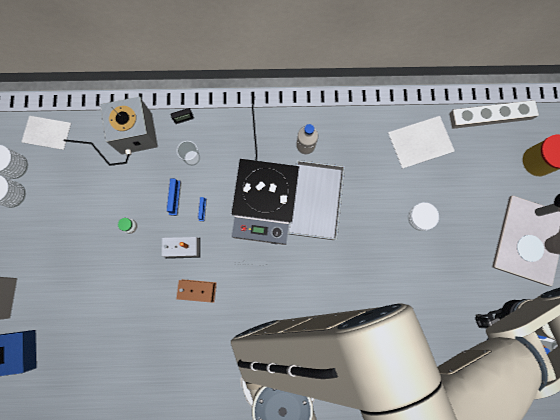

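View pics/side0.png

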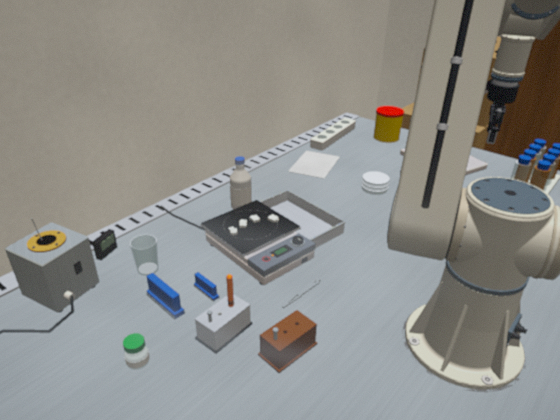

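The top view shows two blue scrapers: the larger at (173,196) and a smaller one at (202,208). The grey stand with the orange stylus is at (180,246) and the brown decoy is at (196,290). The plate with its shards is at (266,190) and the tray at (318,200). The side view agrees, so I'll use the larger scraper and the grey stand, and confirm both in an enlarged crop.

```bash
cat > h.py <<'E'
import cv2, numpy as np
def ld(n):
    return dict(np.load(n+".npz"))
def ray(f,u,v):
    F=f["img"].shape[0]/2/np.tan(np.radians(float(f["vertical_fov"]))/2)
    d=f["R"].T@np.array([(u-f["cx"])/F,(v-f["cy"])/F,1.]); c=-f["R"].T@f["t"]
    return c,d
def onz(f,u,v,z):
    c,d=ray(f,u,v); return c+d*(z-c[2])/d[2]
def proj(f,X):
    F=f["img"].shape[0]/2/np.tan(np.radians(float(f["vertical_fov"]))/2)
    p=f["R"]@np.array(X,float)+f["t"]; return np.array([f["cx"]+F*p[0]/p[2],f["cy"]+F*p[1]/p[2]])
def tri(f,p,g,q):
    c1,d1=ray(f,*p);c2,d2=ray(g,*q)
    s=np.linalg.lstsq(np.c_[d1,-d2],c2-c1,rcond=None)[0]
    a,b=c1+s[0]*d1,c2+s[1]*d2
    return (a+b)/2,np.linalg.norm(a-b)
def blobs(m,amin):
    cs,_=cv2.findContours(m.astype(np.uint8),cv2.RETR_EXTERNAL,cv2.CHAIN_APPROX_NONE)
    return [(cv2.contourArea(c),)+cv2.minAreaRect(c) for c in cs if cv2.contourArea(c)>=amin]
E
python3 - <<'E'
from h import *
f=ld("top0");g=ld("side0")
c=f["img"][150:300,155:345,::-1]
cv2.imwrite("pics/crop1.png",cv2.resize(c,None,fx=4,fy=4,interpolation=cv2.INTER_CUBIC))
for n,k in(("top",f),("side",g)):
    h=cv2.cvtColor(k["img"],cv2.COLOR_RGB2HSV);H,S,V=cv2.split(h)
    for name,m in(("blue",(H>100)&(H<125)&(S>130)&(V>50)),("orange",(H>5)&(H<16)&(S>200)&(V>130)),("red",((H<5)|(H>174))&(S>140)&(V>90)),("black",(V<45)),("white",(V>200)&(S<40))):
        for b in blobs(m,4):
            if (n=="top" and 100<b[1][0]<350 and 140<b[1][1]<310) or (n=="side" and 130<b[1][0]<350 and 180<b[1][1]<360):
                print(n,name,b[0],np.round(b[1],1),np.round(b[2],1),round(b[3]))
E
```

```text
top blue 110.0 [201.7 208.6] [ 5.9 23.2] 6
top blue 256.0 [173.1 196.6] [10.3 35.4] 6
top black 3198.0 [264.8 189.8] [60.1 56. ] 7
top black 14.5 [136.4 143. ] [3.6 6.5] 76
top white 534.0 [178.5 246. ] [18. 33.] 90
top white 10.5 [261.  219.2] [52.5  1.3] 7
top white 28.5 [283.5 199.5] [7. 5.] 90
top white 27.0 [272.5 187.5] [5.1 7. ] 18
top white 30.0 [246.8 187.3] [5.7 7.8] 45
top white 33.5 [260.  185.5] [4.9 7.8] 45
top white 2694.5 [315.  200.8] [44.7 67.6] 7
top white 57.5 [189.8 155.2] [ 7.1 12. ] 45
top white 8.5 [127.5 151.5] [3. 3.] 90
side blue 100.5 [163.6 302.3] [39.4  8.4] 32
side blue 260.0 [164.1 288.1] [41.7  8.7] 40
side blue 169.0 [205.6 285.5] [30.9 12.1] 38
side white 6.0 [205.3 315.3] [4.9 4.2] 45
side white 54.5 [231.4 312.4] [ 6.2 35. ] 52
side white 12.0 [232.5 229. ] [5. 4.] 0
side white 18.0 [242.5 222. ] [4. 5.] 90
side white 178.5 [316.9 227.3] [21.  14.8] 29
side white 13.0 [254.  217.5] [3. 6.] 90
side white 15.5 [272.8 216.9] [6.7 3.6] 27
side white 44.0 [189.8 192.9] [13.7  5.1] 29
side white 32.5 [201.2 188.1] [14.8  5.4] 27
```

View pics/crop1.png

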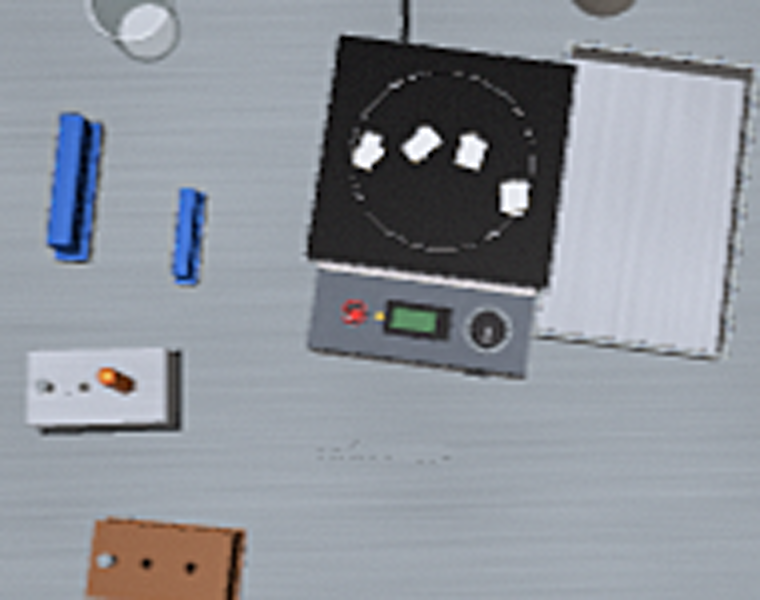

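The crop confirms the large scraper at crop (75,188) and the aluminium stand with the stylus at (100,387). The red ring is at (354,312), and the plate corners and four shards are clear.

Run:
```python
from h import *
f=ld("top0");g=ld("side0")
P=lambda x,y,z:np.round(onz(f,155+x/4-.375,150+y/4-.375,z),1)
print("cam",-f["R"].T@f["t"], -g["R"].T@g["t"])
for n,x,y,z in(("plA",340,36,75),("plB",577,66,75),("plC",550,290,75),("plD",307,260,75),("hole",354,312,58),("knob",487,329,65),
 ("grip1",60,113,62),("grip2",86,115,62),("grip3",73,250,62),("grip4",48,246,62),
 ("foot br",90,262,0),("foot tr",103,122,0),
 ("stA",28,351,62),("stB",166,347,62),("stC",168,424,62),("stD",25,425,62),("needle",44,386,80),("hole0",84,387,62),("orangeL",107,376,148),("orangeR",126,382,62),
 ("s1",368,150,79),("s2",421,143,79),("s3",471,151,79),("s4",514,196,79),("tray tr",750,70,40),("tray br",722,357,40)):
  print(n,P(x,y,z))
h=cv2.cvtColor(g["img"],cv2.COLOR_RGB2HSV);H,S,V=cv2.split(h)
m=(H>2)&(H<18)&(S>150)&(V>90);m[:260]=0;m[310:]=0
print(blobs(m,5))
h=cv2.cvtColor(f["img"],cv2.COLOR_RGB2HSV);H,S,V=cv2.split(h)
m=(H>2)&(H<18)&(S>170)&(V>90);m[:235]=0;m[255:]=0
print(blobs(m,3))
c=cv2.resize(g["img"][190:350,140:340,::-1],None,fx=3.7,fy=3.7,interpolation=cv2.INTER_CUBIC);cv2.imwrite("pics/crop2.png",c)
```

```text
cam [ 296.73986809   11.48962631 1469.19216875] [-145.67448757  828.92568504  781.6621074 ]
plA [709.5 117.5  75. ]
plB [679.5 -78.5  75. ]
plC [492.6 -50.3  75. ]
plD [521.9 145.9  75. ]
hole [480.7 109.5  58. ]
knob [463.3   1.4  65. ]
grip1 [652.2 350.6  62. ]
grip2 [650.  329.1  62. ]
grip3 [536.8 337.8  62. ]
grip4 [540.6 358.2  62. ]
foot br [536.7 337.6   0. ]
foot tr [659.  328.4   0. ]
stA [454.9 372.5  62. ]
stB [455.4 261.5  62. ]
stC [393.3 259.3  62. ]
stD [395.4 373.5  62. ]
needle [424.7 354.6  80. ]
hole0 [424.7 327.   62. ]
orangeL [424.8 290.5 148. ]
orangeR [427.9 293.3  62. ]
s1 [611.2  95.2  79. ]
s2 [616.1  51.8  79. ]
s3 [608.4  11.   79. ]
s4 [570.1 -23.2  79. ]
tray tr [ 682.4 -228.1   40. ]
tray br [ 438.2 -192.4   40. ]
[(57.0, (229.0, 287.5), (25.0, 4.0), 90.0)]
[(8.5, (182.75001525878906, 244.75003051757812), (6.363961219787598, 2.8284268379211426), 45.0)]
```

View pics/crop2.png

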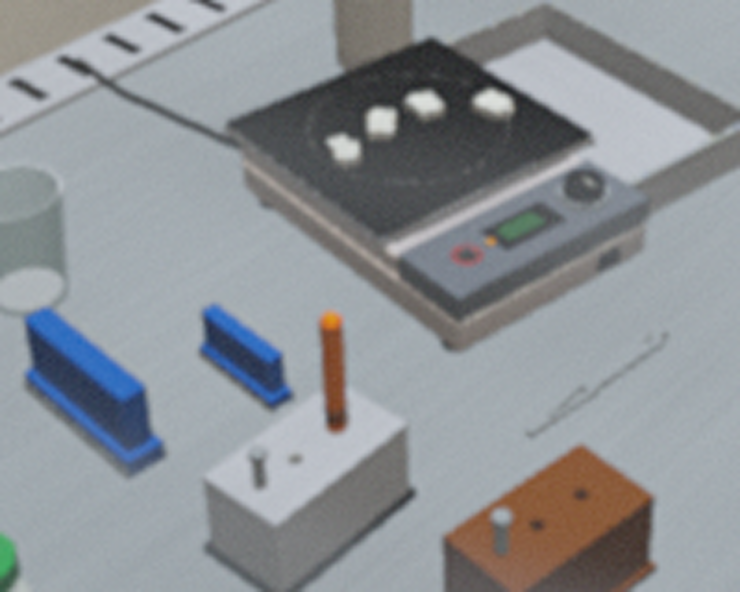

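Plan: turn to yaw -0.072 and traverse at z≈239 to above the scraper, then take a wrist view to confirm.

Request:
step_arm(
  motion=[
    {"claw": 85,"turn": 0.1,"delta_pos": [0,0,0]},
    {"claw": 85,"turn": 0.1,"delta_pos": [0,0,0]},
    {"claw": 85,"turn": 0.1,"delta_pos": [0,0,0]},
    {"claw": 85,"turn": 0.105,"delta_pos": [0,0,0]},
    {"claw": 85,"turn": 0,"delta_pos": [12.9,-38.4,0]},
    {"claw": 85,"turn": 0,"delta_pos": [12.9,-38.4,0]},
    {"claw": 85,"turn": 0,"delta_pos": [12.9,-38.4,0]},
    {"claw": 85,"turn": 0,"delta_pos": [12.9,-38.4,0]},
  ],
)

```text
clock: 0.77
eef_pos: [266.7, -439.4, 238.7]
tcp_rot: [-3.141, 0.0, -0.073]
contact_force: [0.6, 0.5, 0.6]
opening: 0.991
grasp_force: 0.0
```

Request:
step_arm(
  motion=[
    {"claw": 85,"turn": 0,"delta_pos": [12.9,-38.4,0]},
    {"claw": 85,"turn": 0,"delta_pos": [12.9,-38.4,0]},
    {"claw": 85,"turn": 0,"delta_pos": [12.9,-38.4,0]},
    {"claw": 85,"turn": 0,"delta_pos": [12.9,-38.4,0]},
    {"claw": 85,"turn": 0,"delta_pos": [12.9,-38.4,0]},
    {"claw": 85,"turn": 0,"delta_pos": [12.9,-38.4,0]},
    {"claw": 85,"turn": 0,"delta_pos": [12.9,-38.4,0]},
    {"claw": 85,"turn": 0,"delta_pos": [12.9,-38.4,0]},
  ],
)

```text
clock: 1.43
eef_pos: [391.9, -140.3, 239.3]
tcp_rot: [3.142, -0.0, -0.073]
contact_force: [-0.5, -0.4, -1.0]
opening: 0.996
grasp_force: 0.0
```

Request:
step_arm(
  motion=[
    {"claw": 85,"turn": 0,"delta_pos": [12.9,-38.4,0]},
    {"claw": 85,"turn": 0,"delta_pos": [12.9,-38.4,0]},
    {"claw": 85,"turn": 0,"delta_pos": [12.9,-38.4,0]},
    {"claw": 85,"turn": 0,"delta_pos": [12.9,-38.4,0]},
    {"claw": 85,"turn": 0,"delta_pos": [12.9,-38.4,0]},
    {"claw": 85,"turn": 0,"delta_pos": [12.9,-38.4,0]},
    {"claw": 85,"turn": 0,"delta_pos": [12.9,-38.4,0]},
    {"claw": 85,"turn": 0,"delta_pos": [12.9,-38.4,0]},
  ],
)

```text
clock: 2.1
eef_pos: [517.0, 158.8, 239.1]
tcp_rot: [3.141, 0.0, -0.072]
contact_force: [0.4, -0.3, -0.4]
opening: 0.998
grasp_force: 0.0
```

Request:
step_arm(
  motion=[
    {"claw": 85,"turn": 0,"delta_pos": [12.9,-38,0]},
    {"claw": 85,"turn": 0,"delta_pos": [12.9,-38,0]},
    {"claw": 85,"turn": 0,"delta_pos": [12.9,-38,0]},
    {"claw": 85,"turn": 0,"delta_pos": [12.9,-38,0]},
    {"claw": 85,"turn": 0,"delta_pos": [12.9,-38,0]},
    {"claw": 85,"turn": 0,"delta_pos": [0,0,0]},
  ],
)

```text
clock: 2.6
eef_pos: [596.5, 347.7, 238.3]
tcp_rot: [-3.139, -0.001, -0.069]
contact_force: [-1.6, -0.7, 0.9]
opening: 0.994
grasp_force: 0.0
```

Run:
```python
from rig import *
from h import *
s=sense();print(s["eef_pos"],s["tcp_rot"],s["qpos"])
f=grab_frame("wrist");np.savez("w1.npz",**f);cv2.imwrite("pics/w1.png",f["img"][:,:,::-1])
H,S,V=cv2.split(cv2.cvtColor(f["img"],cv2.COLOR_RGB2HSV))
for b in blobs((H>100)&(H<125)&(S>130)&(V>50),200):print(b)
```

```text
[596.52739367 347.72857735 238.27073351] [-3.13891304e+00 -9.05440956e-04 -6.93113403e-02] [5.24763934e-01 4.53966029e-01 1.48297452e+00 1.83694225e-03
 1.20240246e+00 2.16421080e+00]
(731.5, (374.030517578125, 217.7256317138672), (13.251784324645996, 67.25281524658203), 6.34019136428833)
(260.5, (367.1097717285156, 210.51220703125), (15.129120826721191, 66.36935424804688), 6.340191841125488)
(2519.0, (283.9818420410156, 185.4619140625), (24.127779006958008, 115.35681915283203), 1.080924153327942)
```

View pics/w1.png

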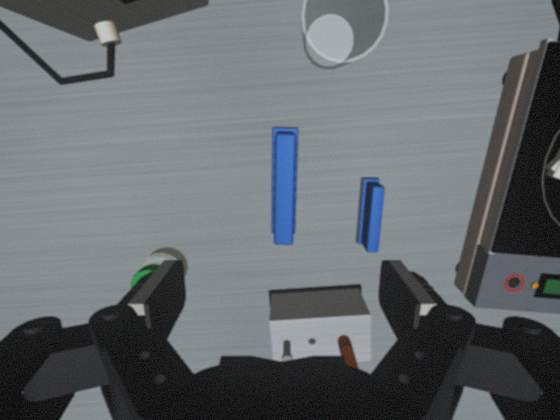

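The wrist view shows the large scraper's top face from (285,133) to (283,244), the jar left-below at (160,270), and the reset ring at (513,282).

Run:
```python
from h import *
f=ld("w1");t=ld("top0")
H,S,V=cv2.split(cv2.cvtColor(f["img"],cv2.COLOR_RGB2HSV))
m=(H>100)&(H<125)&(S>130)&(V>185);m[:,330:]=0
for b in blobs(m,200):
    print(b,[np.round(onz(f,*p,62),1) for p in cv2.boxPoints(b[1:4])],onz(f,*b[1],62))
for p,z in(((285,132.5),62),((283.5,244),62),((285,127),16),((283.5,236),16)):print(p,np.round(onz(f,*p,z),1))
print("jar",onz(t,127,225,62),"hole",onz(f,513.5,282.5,58),"styl stand",onz(f,270,319,62),onz(f,369,314,62))
m=((H<6)|(H>172))&(S>110)&(V>80);m[:,:480]=0
for b in blobs(m,5):print("ring",b,onz(f,*b[1],58))
```

```text
(912.0, (285.5, 182.5), (15.0, 93.0), 0.0) [array([557.4, 354.3,  62. ]), array([648.3, 347.8,  62. ]), array([647.4, 333.9,  62. ]), array([556.4, 339.3,  62. ])] [604.15749951 343.73621591  62.        ]
(285, 132.5) [651.1 341.1  62. ]
(283.5, 244) [541.  349.9  62. ]
(285, 127) [654.7 340.5  16. ]
(283.5, 236) [532.6 350.4  16. ]
jar [498.00099096 485.03592608  62.        ] hole [479.1802279  109.20193423  58.        ] styl stand [454.99871307 370.42654983  62.        ] [453.97367337 263.18439849  62.        ]
ring (254.0, (514.5, 282.5), (17.0, 19.0), 90.0) [479.10858986 108.14388134  58.        ]
```

Request:
step_arm(
  motion=[
    {"claw": 50,"turn": 0.005,"delta_pos": [-0.8,3.2,20]},
    {"claw": 50,"turn": 0,"delta_pos": [0,0,36]},
    {"claw": 50,"turn": 0,"delta_pos": [0,0,36]},
    {"claw": 50,"turn": 0,"delta_pos": [0,0,36]},
    {"claw": 50,"turn": 0,"delta_pos": [0,0,36]},
    {"claw": 50,"turn": 0,"delta_pos": [0,0,20]},
    {"claw": 50,"turn": 0,"delta_pos": [0,0,14]},
    {"claw": 50,"turn": 0,"delta_pos": [0,0,0]},
  ],
)

```text
clock: 3.32
eef_pos: [591.9, 336.6, 38.1]
tcp_rot: [3.138, 0.004, -0.078]
contact_force: [0.3, -0.6, -0.5]
opening: 0.585
grasp_force: 0.0
```

Request:
step_arm(
  motion=[
    {"claw": 50,"turn": 0,"delta_pos": [1,-5.5,6]},
    {"claw": 50,"turn": 0,"delta_pos": [0,0,0]},
    {"claw": 50,"turn": 0,"delta_pos": [0,0,0]},
  ],
)

```text
clock: 3.57
eef_pos: [596.3, 344.6, 36.8]
tcp_rot: [-3.14, -0.002, -0.077]
contact_force: [0.7, 0.0, 0.9]
opening: 0.589
grasp_force: 0.0
```

Request:
step_arm(
  motion=[
    {"claw": 50,"turn": 0,"delta_pos": [0,0,5]},
    {"claw": 14,"turn": 0,"delta_pos": [0,0,0]},
    {"claw": 14,"turn": 0,"delta_pos": [0,0,0]},
    {"claw": 14,"turn": 0,"delta_pos": [0,0,0]},
    {"claw": 14,"turn": 0,"delta_pos": [0,0,0]},
    {"claw": 14,"turn": 0,"delta_pos": [0,0,0]},
  ],
  force=70,
)

```text
clock: 4.07
eef_pos: [595.6, 344.0, 30.8]
tcp_rot: [-3.141, -0.001, -0.077]
contact_force: [-0.3, 0.0, 4.4]
opening: 0.226
grasp_force: 68.6
```

Run:
```python
from rig import *
for i in range(4):
    s=sense();print(s["clock"],s["eef_pos"],s["tcp_rot"],s["opening"],s["grasp_force"])
```

```text
4.0667 [595.59253644 344.00451559  30.79027302] [-3.14114308e+00 -5.36692722e-04 -7.72211288e-02] 0.22640843648465442 68.59976291656494
4.0667 [595.59253644 344.00451559  30.79027302] [-3.14114308e+00 -5.36692722e-04 -7.72211288e-02] 0.22640843648465442 68.59976291656494
4.0667 [595.59253644 344.00451559  30.79027302] [-3.14114308e+00 -5.36692722e-04 -7.72211288e-02] 0.22640843648465442 68.59976291656494
4.0667 [595.59253644 344.00451559  30.79027302] [-3.14114308e+00 -5.36692722e-04 -7.72211288e-02] 0.22640843648465442 68.59976291656494
```

Request:
step_arm(
  motion=[
    {"claw": 14,"turn": 0,"delta_pos": [0,0,-20]},
    {"claw": 14,"turn": 0,"delta_pos": [0,0,-35]},
    {"claw": 14,"turn": 0,"delta_pos": [0,0,-35]},
    {"claw": 14,"turn": 0.074,"delta_pos": [0,0,-25]},
    {"claw": 14,"turn": 0,"delta_pos": [9.4,36.2,0]},
    {"claw": 14,"turn": 0,"delta_pos": [9.4,36.2,0]},
    {"claw": 14,"turn": 0,"delta_pos": [9.4,36.2,0]},
    {"claw": 14,"turn": 0,"delta_pos": [9.4,36.2,0]},
  ],
)

```text
clock: 4.73
eef_pos: [610.2, 193.5, 145.2]
tcp_rot: [3.141, 0.0, -0.15]
contact_force: [-0.1, -0.2, -1.4]
opening: 0.226
grasp_force: 68.9
```

Request:
step_arm(
  motion=[
    {"claw": 14,"turn": 0,"delta_pos": [9.4,36.2,0]},
    {"claw": 14,"turn": 0,"delta_pos": [0,0,20]},
    {"claw": 14,"turn": 0,"delta_pos": [0,0,10]},
    {"claw": 14,"turn": 0,"delta_pos": [0,0,0]},
    {"claw": 14,"turn": 0,"delta_pos": [0,0,0]},
    {"claw": 14,"turn": 0,"delta_pos": [0,0,0]},
  ],
)

```text
clock: 5.23
eef_pos: [614.6, 159.0, 115.5]
tcp_rot: [-3.141, -0.0, -0.15]
contact_force: [-0.5, 0.9, -0.8]
opening: 0.224
grasp_force: 69.0
```

Run:
```python
from rig import *
from h import *
s=sense();print(s["eef_pos"],s["tcp_rot"],s["contact_force"])
f=grab_frame("wrist");np.savez("w2.npz",**f);cv2.imwrite("pics/w2.png",f["img"][:,:,::-1])
```

```text
[614.59401432 158.97900837 115.48929439] [-3.14139409e+00 -2.14477366e-06 -1.49870735e-01] [-0.49745637  0.85872204 -0.79377846]
```

View pics/w2.png

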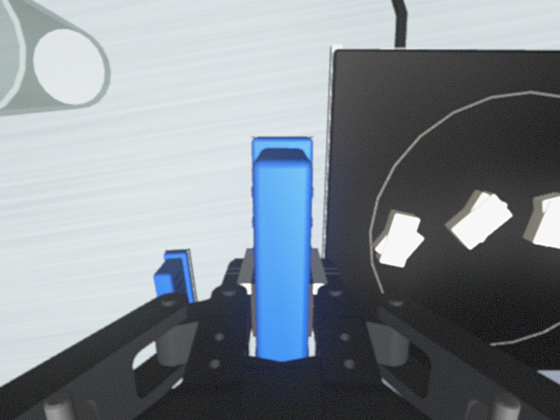

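The wrist view shows the scraper parallel to the plate edge, which is at column 333, and standing clear outside it. The shards lie ahead, with the nearest at (400,240). Next I lower to about 1 mm above the plate height and sweep along tool +y.

Request:
step_arm(
  motion=[
    {"claw": 14,"turn": 0,"delta_pos": [0,0,9]},
    {"claw": 14,"turn": 0,"delta_pos": [0,0,0]},
    {"claw": 14,"turn": 0,"delta_pos": [0,10,0]},
    {"claw": 14,"turn": 0,"delta_pos": [0,12,0]},
    {"claw": 14,"turn": 0,"delta_pos": [0,8,0]},
    {"claw": 14,"turn": 0,"delta_pos": [0,0,0]},
    {"claw": 14,"turn": 0,"delta_pos": [0,0,0]},
  ],
)

```text
clock: 5.87
eef_pos: [610.1, 127.2, 106.5]
tcp_rot: [-3.141, -0.0, -0.153]
contact_force: [0.1, 0.0, -1.2]
opening: 0.226
grasp_force: 69.1
```

Request:
step_arm(
  motion=[
    {"claw": 14,"turn": 0,"delta_pos": [0,8,0]},
    {"claw": 14,"turn": 0,"delta_pos": [0,8,0]},
    {"claw": 14,"turn": 0,"delta_pos": [0,8,0]},
    {"claw": 14,"turn": 0,"delta_pos": [0,8,0]},
    {"claw": 14,"turn": 0,"delta_pos": [0,8,0]},
    {"claw": 14,"turn": 0,"delta_pos": [0,8,0]},
    {"claw": 14,"turn": 0,"delta_pos": [0,8,0]},
    {"claw": 14,"turn": 0,"delta_pos": [0,8,0]},
  ],
)

```text
clock: 6.53
eef_pos: [600.3, 64.0, 106.3]
tcp_rot: [-3.142, -0.0, -0.151]
contact_force: [-0.3, 0.1, -1.8]
opening: 0.224
grasp_force: 68.9
```

Request:
step_arm(
  motion=[
    {"claw": 14,"turn": 0,"delta_pos": [0,8,0]},
    {"claw": 14,"turn": 0,"delta_pos": [0,8,0]},
    {"claw": 14,"turn": 0,"delta_pos": [0,8,0]},
    {"claw": 14,"turn": 0,"delta_pos": [0,8,0]},
    {"claw": 14,"turn": 0,"delta_pos": [0,8,0]},
    {"claw": 14,"turn": 0,"delta_pos": [0,8,0]},
    {"claw": 14,"turn": 0,"delta_pos": [0,8,0]},
    {"claw": 14,"turn": 0,"delta_pos": [0,8,0]},
  ],
)

```text
clock: 7.2
eef_pos: [590.6, 0.8, 106.3]
tcp_rot: [-3.142, -0.0, -0.151]
contact_force: [0.3, 0.2, -2.2]
opening: 0.23
grasp_force: 68.9
```

Run:
```python
from rig import *
from h import *
a=grab_frame("wrist");b=grab_frame("side")
c=cv2.resize(b["img"][180:280,180:360],(756,420),interpolation=cv2.INTER_CUBIC)[:, :, :]
cv2.imwrite("pics/mid.png",np.hstack([cv2.resize(a["img"],(400,300)),cv2.resize(c,(400,300))])[:,:,::-1])
print(sense()["eef_pos"])
```

```text
[5.90531317e+02 3.54448988e-01 1.06262778e+02]
```

View pics/mid.png

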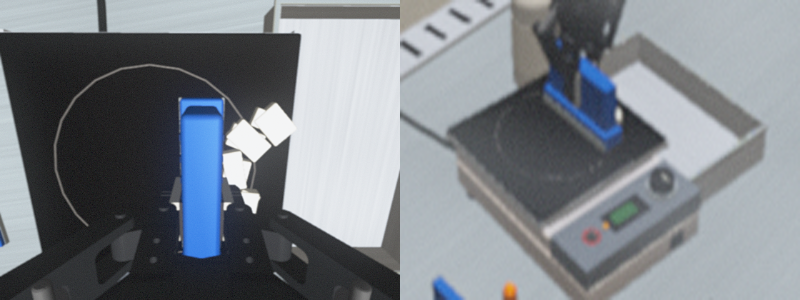

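All four shards are ahead of the blade and inside its length: in the wrist half at about (275,122), (248,140), (236,168) and (250,200). I'll sweep on over the edge.

Request:
step_arm(
  motion=[
    {"claw": 14,"turn": 0,"delta_pos": [0,7,0]},
    {"claw": 14,"turn": 0,"delta_pos": [0,7,0]},
    {"claw": 14,"turn": 0,"delta_pos": [0,7,0]},
    {"claw": 14,"turn": 0,"delta_pos": [0,7,0]},
    {"claw": 14,"turn": 0,"delta_pos": [0,7,0]},
    {"claw": 14,"turn": 0,"delta_pos": [0,7,0]},
    {"claw": 14,"turn": 0,"delta_pos": [0,7,0]},
    {"claw": 14,"turn": 0,"delta_pos": [0,7,0]},
  ],
)

```text
clock: 7.97
eef_pos: [582.2, -54.6, 106.3]
tcp_rot: [3.142, 0.0, -0.151]
contact_force: [-0.5, 0.3, -1.3]
opening: 0.226
grasp_force: 68.9
```

Request:
step_arm(
  motion=[
    {"claw": 14,"turn": 0,"delta_pos": [0,7,0]},
    {"claw": 14,"turn": 0,"delta_pos": [0,7,0]},
    {"claw": 14,"turn": 0,"delta_pos": [0,7,0]},
    {"claw": 14,"turn": 0,"delta_pos": [0,7,0]},
    {"claw": 14,"turn": 0,"delta_pos": [0,0,0]},
    {"claw": 14,"turn": 0,"delta_pos": [0,0,0]},
    {"claw": 14,"turn": 0,"delta_pos": [0,0,0]},
  ],
)

```text
clock: 8.55
eef_pos: [578.1, -81.4, 106.3]
tcp_rot: [-3.141, 0.0, -0.151]
contact_force: [-0.1, -0.3, -2.3]
opening: 0.225
grasp_force: 68.9
```

Run:
```python
from rig import *
from h import *
a=grab_frame("wrist");b=grab_frame("side")
c=b["img"][180:280,180:360]
cv2.imwrite("pics/end.png",np.hstack([cv2.resize(a["img"],(400,300)),cv2.resize(c,(400,300),interpolation=cv2.INTER_CUBIC)])[:,:,::-1])
```

```text
(no output)
```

View pics/end.png

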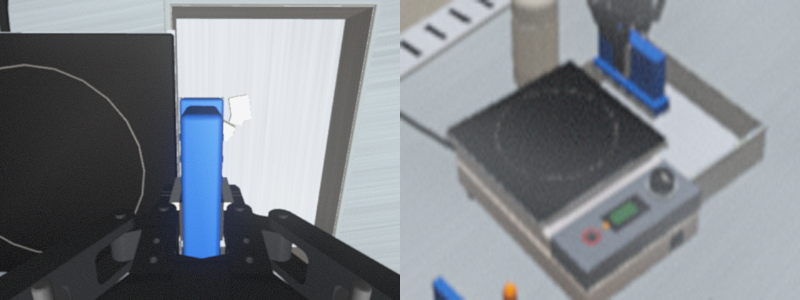

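The plate is clear and at least two shards show in the tray, near (238,110). I'll carry the scraper back to its old spot.

Request:
step_arm(
  motion=[
    {"claw": 14,"turn": 0,"delta_pos": [0,0,-20]},
    {"claw": 14,"turn": 0,"delta_pos": [0,0,-22]},
    {"claw": 14,"turn": 0,"delta_pos": [-4.2,-38.5,0]},
    {"claw": 14,"turn": 0,"delta_pos": [-4.2,-38.5,0]},
    {"claw": 14,"turn": 0,"delta_pos": [-4.2,-38.5,0]},
    {"claw": 14,"turn": 0,"delta_pos": [-4.2,-38.5,0]},
    {"claw": 14,"turn": 0,"delta_pos": [-4.2,-38.5,0]},
    {"claw": 14,"turn": 0,"delta_pos": [-4.2,-38.5,0]},
  ],
)

```text
clock: 9.32
eef_pos: [587.7, 153.0, 148.4]
tcp_rot: [-3.141, -0.0, -0.151]
contact_force: [1.1, -0.6, -1.8]
opening: 0.222
grasp_force: 69.2
```

Run:
```python
from rig import *
from h import *
f=grab_frame("top")
np.savez("top1.npz",**f)
H,S,V=cv2.split(cv2.cvtColor(f["img"],cv2.COLOR_RGB2HSV))
c=f["img"][150:250,225:350]
cv2.imwrite("pics/tray.png",cv2.resize(c,None,fx=6,fy=6,interpolation=cv2.INTER_CUBIC)[:,:,::-1])
```

```text
(no output)
```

View pics/tray.png

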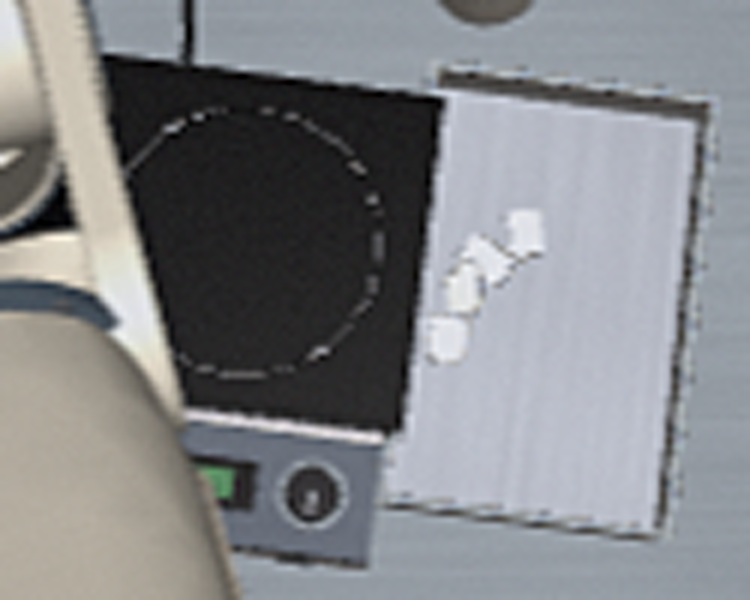

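Request:
step_arm(
  motion=[
    {"claw": 14,"turn": 0,"delta_pos": [-4.2,-38.5,0]},
    {"claw": 14,"turn": 0,"delta_pos": [-4.2,-38.5,0]},
    {"claw": 14,"turn": 0,"delta_pos": [-4.2,-38.5,0]},
    {"claw": 14,"turn": 0,"delta_pos": [-4.2,-38.5,0]},
    {"claw": 14,"turn": 0,"delta_pos": [-4.2,-38.5,0]},
    {"claw": 14,"turn": -0.074,"delta_pos": [0,0,0]},
    {"claw": 14,"turn": 0,"delta_pos": [0,0,0]},
    {"claw": 14,"turn": 0,"delta_pos": [0,0,0]},
  ],
)

```text
clock: 10.03
eef_pos: [595.6, 344.3, 147.8]
tcp_rot: [3.141, 0.001, -0.078]
contact_force: [-0.3, -1.1, -1.2]
opening: 0.224
grasp_force: 69.5
```

All four shards lie in the tray, in crop at (525,232), (490,260), (463,290) and (447,340), and the plate is empty. I'll set the scraper down.

Request:
step_arm(
  motion=[
    {"claw": 14,"turn": 0,"delta_pos": [0,0,35]},
    {"claw": 14,"turn": 0,"delta_pos": [0,0,35]},
    {"claw": 14,"turn": 0,"delta_pos": [0,0,25]},
    {"claw": 14,"turn": 0,"delta_pos": [0,0,12]},
    {"claw": 14,"turn": 0,"delta_pos": [0,0,6]},
    {"claw": 14,"turn": 0,"delta_pos": [0,0,4.5]},
    {"claw": 14,"turn": 0,"delta_pos": [0,0,0]},
    {"claw": 14,"turn": 0,"delta_pos": [0,0,0]},
  ],
)

```text
clock: 10.7
eef_pos: [597.3, 344.5, 32.4]
tcp_rot: [-3.14, -0.002, -0.078]
contact_force: [0.5, 0.6, -1.6]
opening: 0.227
grasp_force: 69.6
```

Request:
step_arm(
  motion=[
    {"claw": 50,"turn": 0,"delta_pos": [0,0,0]},
    {"claw": 50,"turn": 0,"delta_pos": [0,0,0]},
    {"claw": 50,"turn": 0,"delta_pos": [0,0,0]},
    {"claw": 50,"turn": 0,"delta_pos": [0,0,0]},
    {"claw": 50,"turn": 0,"delta_pos": [0,0,-20]},
    {"claw": 50,"turn": 0,"delta_pos": [0,0,-35]},
    {"claw": 50,"turn": 0,"delta_pos": [0,0,-35]},
    {"claw": 50,"turn": 0,"delta_pos": [0,0,-40]},
  ],
)

```text
clock: 11.37
eef_pos: [595.4, 343.8, 161.1]
tcp_rot: [3.14, 0.002, -0.077]
contact_force: [0.1, 0.3, 0.9]
opening: 0.586
grasp_force: 0.0
```

Request:
step_arm(
  motion=[
    {"claw": 50,"turn": 0,"delta_pos": [0,0,-35]},
    {"claw": 50,"turn": 0,"delta_pos": [-33.2,12.9,0]},
    {"claw": 50,"turn": 0,"delta_pos": [-33.2,12.9,0]},
    {"claw": 50,"turn": 0,"delta_pos": [-33.2,12.9,0]},
    {"claw": 50,"turn": 0,"delta_pos": [-33.2,12.9,0]},
    {"claw": 50,"turn": 0,"delta_pos": [-33.1,12.9,0]},
    {"claw": 50,"turn": 0,"delta_pos": [0,0,0]},
    {"claw": 50,"turn": 0,"delta_pos": [0,0,0]},
  ],
)

```text
clock: 12.03
eef_pos: [424.5, 292.3, 196.3]
tcp_rot: [-3.141, -0.0, -0.076]
contact_force: [1.1, 0.0, 0.3]
opening: 0.587
grasp_force: 0.0
```

Run:
```python
from rig import *
from h import *
s=sense();print(s["eef_pos"],s["tcp_rot"])
w=grab_frame("wrist");np.savez("w3.npz",**w);t=grab_frame("top");np.savez("t3.npz",**t)
print("TCPpx",proj(w,s["eef_pos"]),[ (z,np.round(proj(w,[425,292,z]),1).tolist()) for z in (148,105,62)])
H,S,V=cv2.split(cv2.cvtColor(w["img"],cv2.COLOR_RGB2HSV))
for b in blobs((H>2)&(H<18)&(S>150)&(V>90),30):print("or",b)
sf=ld("side0");H,S,V=cv2.split(cv2.cvtColor(sf["img"],cv2.COLOR_RGB2HSV))
m=(H>2)&(H<18)&(S>150)&(V>90);m[:250]=0;m[320:]=0;m[:,:200]=0;m[:,260:]=0
ys,xs=np.nonzero(m)
for y in range(ys.min(),ys.max()+1): 
    if (y-ys.min())%6==0: print(y,xs[ys==y].mean(),len(xs[ys==y]))
for z in (148,105,62):print(z,proj(sf,[425,292,z]))
```

```text
[424.46947333 292.31092718 196.29338972] [-3.14139787e+00 -2.11231065e-04 -7.62815562e-02]
TCPpx [281.28751529 274.44640486] [(148, [281.8, 236.0]), (105, [281.8, 215.1]), (62, [281.8, 200.4])]
or (2960.0, (307.0, 336.5), (45.0, 84.0), 90.0)
or (316.0, (281.5, 234.0), (20.0, 19.0), 90.0)
275 229.0 2
281 229.0 3
287 229.5 4
293 230.0 3
299 230.0 3
148 [228.73438641 273.9566564 ]
105 [229.6220878  289.39763447]
62 [230.47000679 304.14662395]
```

Request:
step_arm(
  motion=[
    {"claw": 45,"turn": 0,"delta_pos": [1.2,0,25]},
    {"claw": 45,"turn": 0,"delta_pos": [0,0,30]},
    {"claw": 45,"turn": 0,"delta_pos": [0,0,27]},
    {"claw": 45,"turn": 0,"delta_pos": [0,0,14]},
    {"claw": 45,"turn": 0,"delta_pos": [0,0,6]},
    {"claw": 45,"turn": 0,"delta_pos": [0,0,0]},
    {"claw": 45,"turn": 0,"delta_pos": [0,0,0]},
    {"claw": 45,"turn": 0,"delta_pos": [0,0,0]},
  ],
)

```text
clock: 12.8
eef_pos: [428.2, 293.2, 94.8]
tcp_rot: [-3.14, -0.002, -0.077]
contact_force: [0.2, 0.4, -0.2]
opening: 0.528
grasp_force: 0.0
```

Request:
step_arm(
  motion=[
    {"claw": 8,"turn": 0,"delta_pos": [0,0,0]},
    {"claw": 8,"turn": 0,"delta_pos": [0,0,0]},
    {"claw": 8,"turn": 0,"delta_pos": [0,0,0]},
    {"claw": 8,"turn": 0,"delta_pos": [0,0,0]},
    {"claw": 8,"turn": 0,"delta_pos": [0,0,0]},
    {"claw": 8,"turn": 0,"delta_pos": [0,0,0]},
  ],
  force=60,
)

```text
clock: 13.3
eef_pos: [427.6, 293.0, 94.7]
tcp_rot: [-3.14, -0.001, -0.077]
contact_force: [-0.4, 0.6, 6.2]
opening: 0.146
grasp_force: 58.5
```

Request:
step_arm(
  motion=[
    {"claw": 8,"turn": 0,"delta_pos": [0,0,-10]},
    {"claw": 8,"turn": 0,"delta_pos": [0,0,-20]},
    {"claw": 8,"turn": 0,"delta_pos": [0,0,-30]},
    {"claw": 8,"turn": 0,"delta_pos": [0,0,-30]},
    {"claw": 8,"turn": 0,"delta_pos": [0,0,-10]},
    {"claw": 8,"turn": 0,"delta_pos": [11.3,29.8,0]},
    {"claw": 8,"turn": 0,"delta_pos": [11.3,29.8,0]},
    {"claw": 8,"turn": 0,"delta_pos": [11.3,29.8,0]},
  ],
)

```text
clock: 13.97
eef_pos: [453.8, 200.0, 194.3]
tcp_rot: [-3.141, -0.001, -0.075]
contact_force: [0.7, -0.7, -2.1]
opening: 0.145
grasp_force: 58.6
```

Request:
step_arm(
  motion=[
    {"claw": 8,"turn": 0,"delta_pos": [11.3,29.8,0]},
    {"claw": 8,"turn": 0,"delta_pos": [11.3,29.8,0]},
    {"claw": 8,"turn": 0,"delta_pos": [11.3,29.8,0]},
    {"claw": 8,"turn": 0,"delta_pos": [0,0,20]},
    {"claw": 8,"turn": 0,"delta_pos": [0,0,0]},
    {"claw": 8,"turn": 0,"delta_pos": [0,0,0]},
    {"claw": 8,"turn": 0,"delta_pos": [0,0,0]},
  ],
)

```text
clock: 14.55
eef_pos: [480.5, 109.6, 174.1]
tcp_rot: [-3.142, 0.001, -0.077]
contact_force: [0.4, -0.3, 0.2]
opening: 0.148
grasp_force: 58.7
```

Run:
```python
from rig import *
from h import *
s=sense();print(s["eef_pos"],s["tcp_rot"],s["opening"])
w=grab_frame("wrist");np.savez("w4.npz",**w);g=grab_frame("side");np.savez("s4.npz",**g)
p=s["eef_pos"]
for z in(84,142):
  X=[p[0]-1.5,p[1]-.5,z];print(z,"w",proj(w,X),"s",proj(g,X))
H=[479.8,108.8,58];print("hole w",proj(w,H),"s",proj(g,H))
u,v=proj(w,H).astype(int);a=w["img"][v-75:v+75,u-75:u+75] if v<345 else w["img"][270:420,u-75:u+75]
print("w crop org",u-75,v-75)
u,v=proj(g,H).astype(int);b=g["img"][v-45:v+25,u-35:u+35];print("s crop org",u-35,v-45)
cv2.imwrite("pics/hole.png",np.hstack([cv2.resize(i,(400,400),interpolation=cv2.INTER_CUBIC) for i in(a,b)])[:,:,::-1])
```

```text
[480.54994997 109.58633912 174.12831137] [-3.14155829e+00  5.39887420e-04 -7.67336059e-02] 0.14765357221085829
84 w [282.29612034 218.14104959] s [265.93127428 249.83164248]
142 w [282.52075042 249.68157978] s [265.88916449 230.64692805]
hole w [282.51495477 207.45936107] s [265.80001661 257.93404749]
w crop org 207 132
s crop org 230 212
```

View pics/hole.png

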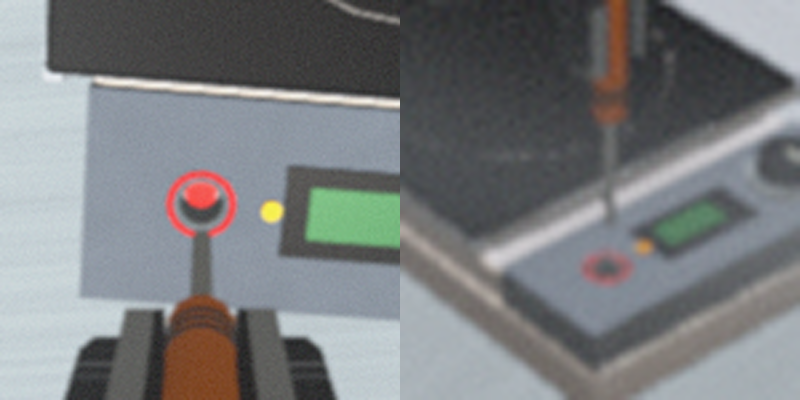

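The last picture shows the ring centre at wrist px (282.4,208.5), which matches the projection. The rod tip hangs over it, ending near (282.4,219). Before inserting I'll measure the tip profile and ring numerically.

Run:
```python
from h import *
w=ld("w4");g=ld("s4")
print("w col", [(v,w["img"][v,282].tolist()) for v in range(206,228)])
print("w row230",w["img"][228,272:294].sum(1).tolist())
for n,k in(("w",w),("s",g)):
    H,S,V=cv2.split(cv2.cvtColor(k["img"],cv2.COLOR_RGB2HSV));m=((H<6)|(H>172))&(S>90)&(V>80)
    for b in blobs(m,5):
        if n=="w" and 180<b[1][1]<240 or n=="s" and 240<b[1][1]<275 and 250<b[1][0]<280:print(n,b)
print("side rows");[print(v,g["img"][v,260:274].sum(1).tolist()) for v in range(236,256,2)]
```

```text
w col [(206, [245, 81, 79]), (207, [247, 89, 83]), (208, [248, 78, 76]), (209, [228, 80, 79]), (210, [141, 78, 77]), (211, [75, 73, 71]), (212, [75, 77, 76]), (213, [73, 76, 76]), (214, [74, 74, 78]), (215, [98, 100, 102]), (216, [125, 128, 127]), (217, [136, 140, 142]), (218, [116, 123, 124]), (219, [100, 104, 102]), (220, [94, 95, 92]), (221, [95, 99, 95]), (222, [96, 97, 90]), (223, [95, 97, 95]), (224, [100, 100, 95]), (225, [97, 97, 93]), (226, [99, 96, 96]), (227, [98, 101, 97])]
w row230 [443, 458, 440, 456, 449, 451, 407, 321, 285, 283, 282, 285, 291, 319, 367, 441, 469, 455, 451, 465, 446, 454]
w (90.0, (281.5, 205.0), (10.0, 11.0), 90.0)
w (142.5, (282.0, 208.0), (24.0, 26.0), 90.0)
side rows
236 [238, 224, 226, 212, 222, 255, 310, 300, 235, 242, 220, 216, 222, 217]
238 [257, 244, 232, 234, 231, 279, 322, 306, 241, 233, 216, 236, 246, 262]
240 [234, 227, 232, 226, 239, 271, 314, 300, 255, 262, 301, 320, 349, 340]
242 [245, 236, 232, 232, 250, 278, 321, 337, 361, 400, 378, 386, 418, 461]
244 [244, 265, 296, 334, 364, 376, 335, 371, 414, 449, 513, 546, 578, 569]
246 [361, 392, 383, 392, 407, 364, 336, 469, 569, 584, 565, 538, 489, 452]
248 [418, 458, 516, 549, 575, 524, 384, 401, 472, 451, 432, 415, 419, 412]
250 [583, 584, 566, 537, 490, 415, 345, 363, 404, 423, 422, 413, 378, 356]
252 [491, 449, 423, 409, 412, 419, 405, 405, 413, 401, 337, 282, 245, 245]
254 [414, 418, 423, 420, 418, 425, 414, 426, 417, 415, 414, 409, 380, 343]
```

Request:
step_arm(
  motion=[
    {"claw": 8,"turn": 0,"delta_pos": [2,0,10]},
    {"claw": 8,"turn": 0,"delta_pos": [0,0,9]},
    {"claw": 8,"turn": 0,"delta_pos": [0,0,0]},
    {"claw": 8,"turn": 0,"delta_pos": [0,0,0]},
    {"claw": 8,"turn": 0,"delta_pos": [0,0,0]},
  ],
)

```text
clock: 15.07
eef_pos: [482.6, 109.0, 154.5]
tcp_rot: [3.141, 0.001, -0.077]
contact_force: [0.1, -0.8, 0.0]
opening: 0.15
grasp_force: 58.7
```

Run:
```python
from rig import *
from h import *
s=sense();print(s["eef_pos"],s["tcp_rot"],s["contact_force"])
w=grab_frame("wrist")
u,v=np.round(proj(w,[479.3,108.9,58])).astype(int);print(u,v, "px/mm", proj(w,[480.3,108.9,58])-proj(w,[479.3,108.9,58]))
H,S,V=cv2.split(cv2.cvtColor(w["img"],cv2.COLOR_RGB2HSV));m=((H<6)|(H>172))&(S>90)&(V>80);m[:v-25]=0;m[v+25:]=0
for b in blobs(m,5):print(b)
for r in range(v-16,v+22,2):print(r,"".join("R" if m[r,c] else "0123456789"[int(w["img"][r,c].sum())*10//766] for c in range(u-18,u+19)))
```

```text
[482.64291901 109.01290324 154.52199786] [ 3.14141276e+00  7.07876317e-04 -7.69967376e-02] [ 0.12676631 -0.77257377  0.00542847]
282 218 px/mm [-0.10332885 -1.29160755]
(92.0, (281.5, 214.5), (9.0, 13.0), 90.0)
(162.0, (281.5, 218.0), (26.0, 27.0), 90.0)
202 6665656665555655656656666556656665565
204 6555555666555555555555665656665656556
206 55565665555RRRRRRRRRRRRRR556666665655
208 56555655RRRRRRR666565RRRRRR5555565555
210 566656RRRRR566RRRRRRRR665RRRRR6555566
212 55665RRRR56RRRRRRRRRRRRR665RRRR656566
214 5655RRRR555RRRRRRRRRRRRR7555RRRR66655
216 5656RRR65434RRRRRRRRRRRRR3456RRR55565
218 6555RRR554323RRRRRRRRRR223456RRR56656
220 5666RRR5543222333333333223455RRR65555
222 6556RRRR55433323333333333455RRRR55666
224 66565RRRR655433333333334555RRRR555555
226 555565RRRR555544333334555RRRRR5555556
228 55655556RRRRRR54333334RRRRRR656556656
230 65556655555RRRRR333334RRR666666656665
232 6555666666666554333334556566566556565
234 5666556665566554333334456666666666655
236 6666566556555554333334456666666665666
238 6566566555655554333334456566566665665
```

Request:
step_arm(
  motion=[
    {"claw": 8,"turn": 0,"delta_pos": [1.3,-0.3,0]},
    {"claw": 8,"turn": 0,"delta_pos": [0,0,5]},
    {"claw": 8,"turn": 0,"delta_pos": [0,0,5]},
    {"claw": 8,"turn": 0,"delta_pos": [0,0,5]},
    {"claw": 8,"turn": 0,"delta_pos": [0,0,0]},
    {"claw": 8,"turn": 0,"delta_pos": [0,0,0]},
  ],
)

```text
clock: 15.62
eef_pos: [483.8, 109.0, 139.3]
tcp_rot: [3.141, 0.001, -0.077]
contact_force: [-0.4, -0.5, 0.0]
opening: 0.151
grasp_force: 58.7
```

Request:
step_arm(
  motion=[
    {"claw": 8,"turn": 0,"delta_pos": [0,0,2]},
    {"claw": 8,"turn": 0,"delta_pos": [0,0,2]},
    {"claw": 8,"turn": 0,"delta_pos": [0,0,0]},
    {"claw": 8,"turn": 0,"delta_pos": [0,0,0]},
  ],
)

```text
clock: 15.95
eef_pos: [484.1, 109.1, 135.7]
tcp_rot: [3.142, 0.0, -0.077]
contact_force: [-0.2, -0.5, -0.4]
opening: 0.146
grasp_force: 58.7
```

Request:
step_arm(
  motion=[
    {"claw": 8,"turn": 0,"delta_pos": [0,0,1.5]},
    {"claw": 8,"turn": 0,"delta_pos": [0,0,1.5]},
    {"claw": 8,"turn": 0,"delta_pos": [0,0,0]},
    {"claw": 8,"turn": 0,"delta_pos": [0,0,0]},
  ],
)

```text
clock: 16.28
eef_pos: [484.4, 109.2, 132.9]
tcp_rot: [-3.141, -0.0, -0.077]
contact_force: [0.3, 0.2, 3.5]
opening: 0.146
grasp_force: 58.9
```

Request:
step_arm(
  motion=[
    {"claw": 8,"turn": 0,"delta_pos": [0,0,1.5]},
    {"claw": 8,"turn": 0,"delta_pos": [0,0,1]},
    {"claw": 8,"turn": 0,"delta_pos": [0,0,0]},
    {"claw": 8,"turn": 0,"delta_pos": [0,0,0]},
  ],
)

```text
clock: 16.62
eef_pos: [484.3, 109.2, 130.4]
tcp_rot: [-3.141, -0.0, -0.077]
contact_force: [-1.0, 1.0, 4.3]
opening: 0.146
grasp_force: 59.1
```

Request:
step_arm(
  motion=[
    {"claw": 8,"turn": 0,"delta_pos": [0,0,1]},
    {"claw": 8,"turn": 0,"delta_pos": [0,0,0]},
    {"claw": 8,"turn": 0,"delta_pos": [0,0,0]},
  ],
)

```text
clock: 16.87
eef_pos: [484.3, 109.1, 129.4]
tcp_rot: [-3.141, -0.0, -0.077]
contact_force: [0.5, 0.4, 4.4]
opening: 0.148
grasp_force: 59.1
```

Request:
step_arm(
  motion=[
    {"claw": 8,"turn": 0,"delta_pos": [0,0,1]},
    {"claw": 8,"turn": 0,"delta_pos": [0,0,0]},
    {"claw": 8,"turn": 0,"delta_pos": [0,0,0]},
  ],
)

```text
clock: 17.12
eef_pos: [484.4, 109.2, 128.5]
tcp_rot: [-3.141, -0.0, -0.077]
contact_force: [0.4, 0.8, 6.6]
opening: 0.146
grasp_force: 59.6
```

Request:
step_arm(
  motion=[
    {"claw": 8,"turn": 0,"delta_pos": [0,0,0.5]},
    {"claw": 8,"turn": 0,"delta_pos": [0,0,0]},
    {"claw": 8,"turn": 0,"delta_pos": [0,0,0]},
  ],
)

```text
clock: 17.37
eef_pos: [484.5, 109.2, 128.3]
tcp_rot: [-3.141, -0.001, -0.077]
contact_force: [-1.6, -1.4, 10.5]
opening: 0.147
grasp_force: 60.0
```

Request:
step_arm(
  motion=[
    {"claw": 8,"turn": 0,"delta_pos": [0,0,0]},
    {"claw": 8,"turn": 0,"delta_pos": [0,0,0]},
  ],
)

```text
clock: 17.53
eef_pos: [484.5, 109.2, 128.3]
tcp_rot: [-3.141, -0.001, -0.077]
contact_force: [-0.7, -0.2, 10.3]
opening: 0.145
grasp_force: 59.9
```

The force stepped from 6.6 to 10.4 N while the arm stopped advancing, so the button is on its hard stop. I'll check the scraper's position numerically before handing in.

Run:
```python
from rig import *
from h import *
f=grab_frame("side")
H,S,V=cv2.split(cv2.cvtColor(f["img"],cv2.COLOR_RGB2HSV))
r=[b for b in blobs((H>100)&(H<125)&(S>130)&(V>50),60) if 130<b[1][0]<260]
print(r,sense()["contact_force"])
if any(abs(b[1][0]-164)<6 and abs(b[1][1]-288)<6 for b in r): print(sign_off())
```

```text
[(108.5, (163.30885314941406, 301.48529052734375), (39.78767395019531, 8.746427536010742), 30.963756561279297), (160.0, (205.60975646972656, 285.4878234863281), (30.922407150268555, 11.869206428527832), 38.65980529785156), (255.5, (164.28732299804688, 287.0339660644531), (41.77297592163086, 8.812013626098633), 42.273685455322266)] [-0.08102661 -0.8130208   9.96421078]
the job is handed in; nothing more can be done
None
```

The job is handed in at about 17.6 s of the 67 s allowed: all four shards are in the tray, the scraper is back where it started on the bench, and the stylus, still in the gripper, is holding the reset button against its stop with about 10 N.

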